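Gauge the gap under a sprung heatsink

TASK

Swing the magnifier to the left, right off the power board, and leave it there. Then take the taper gauge by its handle and slide its blade, flat on the module and straight in at the middle of the heatsink's front edge, into the gap until it drags snugly on both the module and the heatsink, without prying the heatsink up off its stops. Finish still holding the gauge there at that depth, so that I can read the gap off it; leave everything else on the bench alone.

Things in the scene. Friction and masses are not known exactly. Their poses are not given: they have to be found in the camera images.
- board_holder: Low dark steel board holder, fixed, gripping a green circuit board (150 x 130 mm). Origin: middle of its foot, on the mat. +x points into the gap (away from its open front), z up. Overall x = -63 to 87, y = -92 to 92 mm. Board top at z = 47 mm, its front edge at x = -63 mm. Heatsink top at most 86 mm; tallest other part 88 mm (studs).
- module: Flat metal power module on the board, the lower plate: 90 (x) x 52 (y) x 9 mm, axes as the board holder's. Origin: centre of its underside, at x = -6.5, z = 47 mm from the holder's origin. Its smooth top (z = 56 mm from the holder's origin) reaches 14 mm out in front of the heatsink, as a lip on which the blade can be laid.
- gap_mouth (a point): Point on the module's top face straight below the middle of the heatsink's front lower edge: the bottom of the gap's mouth (axes as the board holder's, +x runs into the gap).
- heatsink: Finned aluminium heatsink, the upper plate, 75 (x) x 76 (y) x 24 mm, flat underside. Origin: centre of its underside; axes as the holder's. On four studs (29.5 mm fore and aft, 32 mm to each side). Springs press it on stops that leave a gap of 4 to 6 mm over the module (varies); about 15 N upward lifts it off them, then 1.5 N per mm.
- sink_edge (a point): Middle of the heatsink's front lower edge, the top of the gap's mouth.
- gauge: Taper gauge, 85 g, lying on the mat right of the board, beside the file (they may swap places). Black ribbed handle 62 x 18 x 18 mm, steel wedge blade 15 mm wide. Origin: under the handle's middle; +x to the tip (x = 130 mm), z up. Underside flat throughout; blade 1.5 mm thick at the tip, 0.07 mm thicker per mm back. Fills the gap at 36 to 64 mm depth; then the push grows some 1 to 2 N per mm.
- gauge_tip (a point): Middle of the blade tip's lower edge, 130 mm along +x from the gauge's origin; axes as the gauge's.
- magnifier_arm (a joint): Swing of the magnifier's arm about its upright post, rad. Starts between -0.2 and 0.2 with the lens over the front of the gap; grows as the arm swings clockwise seen from above, to the left (+y) and off the board. End stop 1.75; at 1.2 it is well clear. Stiff hinge: stays where left, needs about 1 N at the knob.
- post_hinge (a point): On the axis of the arm's hinge (the post), at the height of the arm (208 mm above the table). The post stands behind and to the left of the board on a round foot 90 mm across.
- swing_knob (a point): Grip point, 7 mm above mid-height, of the upright black knob, 16 mm across, 34 mm tall, on the arm where it joins the lens: 160 mm from the hinge axis. The point lies 24 mm above the knob's foot (the top of the yoke) and 10 mm below its top, 238 mm above the table.
- lens (a point): Centre of the round magnifier lens in its white ring, 111 mm across and 17 mm thick, at the end of the arm, 225 mm from the hinge axis and 208 mm above the table.
- file: Flat file with a wooden handle, 170 mm long, lying beside the gauge, not to be disturbed. Origin under the handle, +x along the file to its tip.
- tweezers: Steel tweezers, 120 mm long, 7 mm high, lying across in front of the board holder; not to be disturbed. Origin: middle, underside.
- solder_reel: Grey reel 56 mm across, 34 mm high, behind the board; not to be disturbed. Origin: centre of its underside.
- flux_bottle: Small brown bottle 36 mm across, 85 mm tall, on the left; not to be disturbed. Origin: centre of its underside.
- cutters: Side cutters with orange handles, 130 mm long, 13 mm high, at the back right; not to be disturbed. Origin: near the middle, underside.
- tip_tin: Open steel tin 64 mm across, 32 mm high, on the far left; not to be disturbed. Origin: centre of its underside.
- screwdriver: Screwdriver with a red handle, 180 mm long, 20 mm high, on the near left; not to be disturbed. Origin: front part of its handle, underside.
Things that resemble listed ones, but are neither listed nor needed, are in the scene too. Leave any purple or turquoise look-alike of the gauge alone.

How it is judged:
By the outcome, as a careful person would: the job done as asked, in the order asked, and still so for the second after the job is handed in, while the arm keeps its last pose, push and grip.
It also fails if it takes over 72 s, if anything falls off the work surface, if the arm or the gripper's body presses on something with over 40 N, if the wrist force passes 120 N, or if a joint passes its speed limit or range.

ROBOT

A 6-joint arm with a two-finger parallel gripper is mounted at the origin on the work surface. World frame = base frame: x ahead of the robot, y to its left, z up, the work surface at z = 0. Lengths are in m, angles in rad, forces in N, time in s.
With the tool pointing down it reaches from about 0.375 to 0.975 m from the base axis. Payload 3.8 kg.
Tool frame: the origin (TCP) lies between the finger pads, 19 mm behind the fingertips; this is the grasp point; z points along the fingers, y is the line along which they close (so a half turn about z gives the same grasp; the last joint's range is limited). The gripper opens to 85 mm and grips with 20 to 120 N. Pads are 22 mm wide; open, the fingers measure 114 mm over their backs; the gripper's body (76 mm by 85 mm) begins 54 mm behind the grasp point. The pads swing forward as they close: fully open they stand 13 mm farther back than shut.
Start: joints at [-1.226, 0.264, 1.604, -0, 1.274, -0.037], TCP at [0.251, -0.626, 0.25] pointing down, gripper open.
Joint ranges: [-2.63, 2.63], [-0.94, 2.18], [0.31, 2.57], [-1.31, 4.45], [0, 2.66], [-2.55, 2.55]. Speed limits (rad/s): [2.57, 2.57, 3.14, 3.14, 3.14, 3.14].

INTERFACE

Orientations are given as a rotation vector (axis times angle).
In Python, from workcell import bot, cams gives the robot as it stands.
- The arm moves only by the tool play_rows, never from a script. Its argument "rows" is a list of rows, each a list of 2 entries, a list of its own where there are three numbers: the shift along the tool's x, y, z scaled (see below), then the turn, a rotation vector about the tool's x, y, z scaled (see below). A call has 1 to 20 rows; each row is the pose to reach, as a shift and turn from the pose commanded when the call began, along the tool's axes at that moment; what a row does not reach only later rows make up. The controller multiplies each number of a shift by 250 mm and each number of a turn by 45 degrees. A row lasts 1/12 s, in which the tool goes at most 41.7 mm and 7.16 degrees, less where a joint would pass 70% of its speed; a pose out of reach is approached as far as the arm can. A call with a number of a shift or a turn outside -1 to 1 is refused whole. A call with a gripper value outside its range is refused whole. "claw" is the opening, from -1 (shut) to 1 (fully open), set as the call begins (left out, the last holds). The fingers move at their own pace and stop on an object; "newtons" is the grip in N (left out, the last holds). Time passes only in rows, so rows that repeat a pose let the fingers close. It gives the time, the measured TCP pose, the force, the opening and the grip force at its end, in the units of the state.
- bot.read_state(): the state, without advancing time (a new reading comes with each control period).
- cams.read_camera(name): name is "side" or "top" or "wrist"; returns a dict with "image" (420x560x3 uint8, red, green, blue), "K" (3x3 intrinsics, pixels), "k1" (the pictures are not rectified: a ray, as slopes to the right and down, at radius r is drawn at 1 + k1 r^2 times it, then the intrinsics apply), "T" (4x4, takes a point from camera to world coordinates); the wrist camera has in their place "mount" (4x4, takes a point from camera to tool coordinates, whose origin is the TCP and whose axes are the flange's). Camera axes: x right, y down, z forward; pixel columns grow to the right and rows downward; lengths in m; the calibration is good to about 2 mm. A picture is of the moment at which its call begins: read the wrist's pose just before it. There is no depth.
- bot.finish_job(): hands the job in; it is judged then, once.
The state is a dict: "time": time; "q": joint angles; "joint_vel": joint speeds; "joint_torque": joint torques, N m; "tool_pos": TCP position; "tcp_rot": TCP orientation; "wrist_force": force on the tool from outside, world axes, zero at the start; "torque": the same for the moment, N m; "width": opening from 0.0 (shut) to 1.0 (fully open); "grip_force": force on a finger pad.
Only numpy, scipy, OpenCV 4.12 (cv2) and the standard library are available. Lean on these libraries where they do the work, as an engineer would, in place of code of your own. Each camera call takes 0.05 s, during which the arm holds its last target. There are 200 camera calls.

## Working session

There is one attempt and no reset: what is moved stays moved. The work goes in short steps, Python scripts to look and compute and a tool call to move; the robot and the scene stay as the last step left them, time stands still between calls to the robot, and variables do not carry over. Pictures are saved under pics/ and viewed, at most 14 in all, crops included, and the job is handed in when it is done.

Besides the shell and the picture viewer there is one more tool, called after ">>>" in YAML: its name, and indented under it one key for each argument. play_rows: Moves the arm, as the interface text tells. Its arguments: {"type":"object","properties":{"rows":{"type":"array","items":{"type":"array"}},"claw":{"type":"number"},"newtons":{"type":"number"}},"required":["rows"]}

```bash
mkdir -p pics; ls
cat > h.py <<'E'
import numpy as np, cv2
from scipy.spatial.transform import Rotation as R
from workcell import bot, cams
def get(n):
    s=bot.read_state(); c=cams.read_camera(n)
    if 'T' not in c:
        T=np.eye(4);T[:3,:3]=R.from_rotvec(s['tcp_rot']).as_matrix();T[:3,3]=s['tool_pos'];c['T']=T@c['mount']
    return c
def save(c,f,crop=None,sc=1):
    im=c['image'][:,:,::-1]
    if crop: x0,y0,x1,y1=crop; im=im[y0:y1,x0:x1]
    cv2.imwrite('pics/'+f,cv2.resize(im,None,fx=sc,fy=sc,interpolation=cv2.INTER_CUBIC))
def ray(c,p):
    d=cv2.undistortPoints(np.array([[p]],float),c['K'],np.array([c['k1'],0,0,0.]))[0,0]
    return c['T'][:3,3],c['T'][:3,:3]@np.array([d[0],d[1],1])
def onz(c,p,z):
    o,d=ray(c,p); return o+d*(z-o[2])/d[2]
def proj(c,P):
    P=np.atleast_2d(np.array(P,float)); Ti=np.linalg.inv(c['T']); 
    q=cv2.projectPoints(P,cv2.Rodrigues(Ti[:3,:3])[0],Ti[:3,3],c['K'],np.array([c['k1'],0,0,0.]))[0]
    return q[:,0]
def tri(*cp):
    A=np.zeros((3,3));b=np.zeros(3)
    for c,p in cp:
        o,d=ray(c,p);d=d/np.linalg.norm(d);M=np.eye(3)-np.outer(d,d);A+=M;b+=M@o
    return np.linalg.solve(A,b)
E
python3 - <<'E'
from h import *
for n in ['side','top','wrist']:
    c=get(n); save(c,n+'0.png'); print(n,c['K'].tolist(),c['k1'],c['T'].round(3).tolist())
a=cv2.imread('pics/top0.png');b=cv2.imread('pics/side0.png')
cv2.imwrite('pics/both0.png',np.vstack([a,b])[:, :] )
print(bot.read_state())
E
```

```text
pics
side [[406.55219736777804, 0.0, 282.43833376351586], [0.0, 406.55219736777804, 208.8775432300044], [0.0, 0.0, 1.0]] -0.021306293623606407 [[-0.984, -0.127, 0.122, 0.343], [-0.175, 0.642, -0.746, 0.795], [0.017, -0.756, -0.655, 0.97], [0.0, 0.0, 0.0, 1.0]]
top [[463.3307336019035, 0.0, 282.50411896270333], [0.0, 463.3307336019035, 209.24976906988869], [0.0, 0.0, 1.0]] -0.11442433569523223 [[-0.018, -0.991, 0.133, 0.34], [-1.0, 0.017, -0.01, -0.086], [0.008, -0.133, -0.991, 1.335], [0.0, 0.0, 0.0, 1.0]]
wrist [[349.20342424875946, 0.0, 279.6699090338508], [0.0, 349.20342424875946, 209.0736540555706], [0.0, 0.0, 1.0]] -0.01883171209462715 [[0.372, -0.887, -0.275, 0.323], [-0.928, -0.356, -0.108, -0.597], [-0.002, 0.295, -0.955, 0.373], [0.0, 0.0, 0.0, 1.0]]
{'time': 0.15, 'q': array([-1.22587749e+00,  2.64613886e-01,  1.60507664e+00,  1.26865056e-05,
        1.27369599e+00, -3.68976986e-02]), 'joint_vel': array([ 0.00079732, -0.00254638, -0.00466956, -0.00036153, -0.00289404,
       -0.00181862]), 'joint_torque': array([ 5.50207878e-04, -5.15906847e+01, -3.67958629e+01, -6.21384902e-05,
        8.05433141e-03, -1.08538075e-05]), 'tool_pos': array([ 0.25133048, -0.62588331,  0.24891641]), 'tcp_rot': array([-3.08277596e+00, -5.95777073e-01,  4.13198114e-04]), 'wrist_force': array([-0.21988801, -0.72717735,  0.25553707]), 'torque': array([-0.0183088 , -0.00579652, -0.02632117]), 'grip_force': 0.0, 'width': 1.0037770468845728}
```

View pics/top0.png

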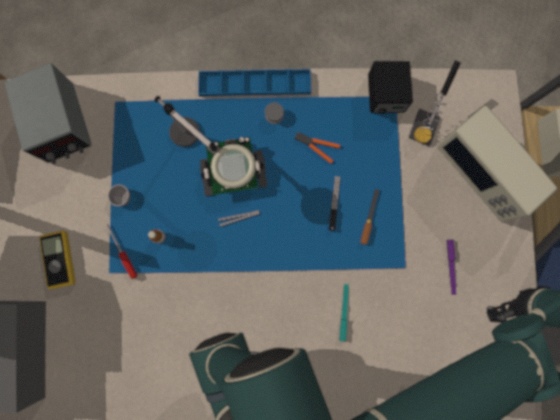

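View pics/side0.png

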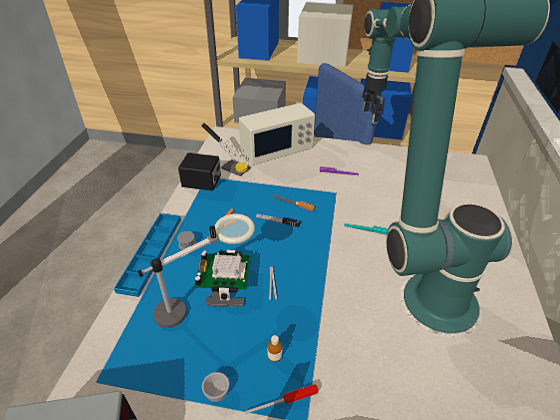

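The candidates for the gauge are:
- Black handle with a steel blade, top (334,215).
- File with a wooden handle, top (366,235).
- Purple look-alike, top (452,265).
- Turquoise look-alike, top (345,312).

By the description I choose the black one at (334,215). The lens is at top (233,165), the knob near (214,147) and the post near (180,120). Next I take close crops.

Run:
```python
from h import *
a=cv2.imread('pics/top0.png')[90:240,150:400];b=cv2.imread('pics/side0.png')[190:340,130:330]
a=cv2.resize(a,(750,450)) # x3
a=a[:,:]
b=cv2.resize(b[20:,:],None,fx=3,fy=3)
cv2.imwrite('pics/ca.png',a);cv2.imwrite('pics/cb.png',b);print(b.shape)
```

```text
(390, 600, 3)
```

View pics/ca.png

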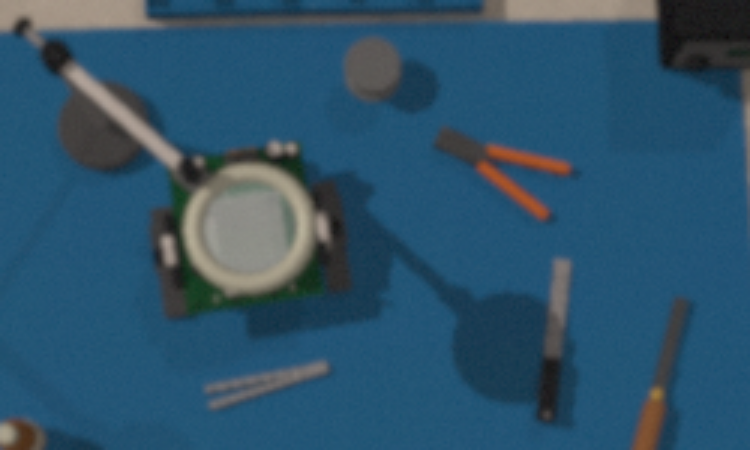

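View pics/cb.png

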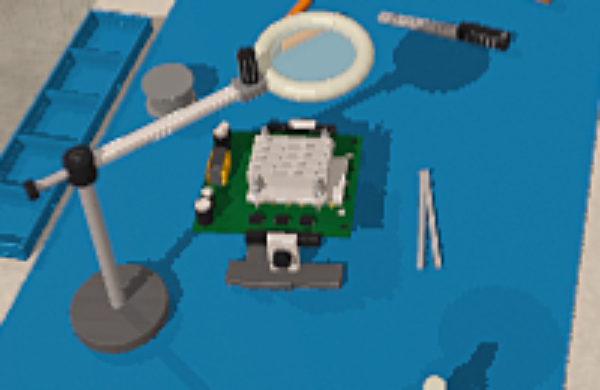

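The crops confirm the black ribbed handle with a steel blade at top (334,215), tip near (337,177). The knob top is at top (214,145) and side (212.7,227). The hinge is at top (169,108) and side (156,265). The lens centre is at top (232,166) and side (235,228).

Run:
```python
from h import *
t=get('top');s=get('side')
for n,p,q,z in [('knobtop',(213.7,145),(212.7,227.3),.248),('hinge',(169,108.3),(156,265),.215),('lens',(232.3,165.7),(235,228.3),.208)]:
    print(n,onz(t,p,z).round(3),onz(s,q,z).round(3),tri((t,p),(s,q)).round(3))
im=t['image'];hsv=cv2.cvtColor(im,cv2.COLOR_RGB2HSV)
# gauge mask: non-blue region in mat window (shadow stays blue-ish saturated)
g=np.zeros(im.shape[:2],np.uint8);w=(slice(170,235),slice(322,350))
g[w]=((hsv[...,1]<120)|(hsv[...,2]<38))[w]
n,l,st,ce=cv2.connectedComponentsWithStats(g);i=1+st[1:,4].argmax();ys,xs=np.where(l==i);print(st[i],ce[i])
P=np.array([onz(t,(x,y),.01)[:2] for x,y in zip(xs,ys)]);r=cv2.minAreaRect(P.astype(np.float32)*1000);print(r)
m=P.mean(0);u,_,v=np.linalg.svd(P-m);d=v[0]*np.sign(v[0][0]);a=(P-m)@d;print('tip',m+d*a.max(),'tail',m+d*a.min(),'yaw',np.arctan2(d[1],d[0]),np.ptp(a))
# board: green
gr=((hsv[...,0]>45)&(hsv[...,0]<80)&(hsv[...,1]>100)&(hsv[...,2]>25)).astype(np.uint8);gr[:120]=0;gr[220:]=0;gr[:,:180]=0;gr[:,290:]=0
ys,xs=np.where(gr);P=np.array([onz(t,(x,y),.047)[:2] for x,y in zip(xs,ys)])
r=cv2.minAreaRect(P.astype(np.float32)*1000);print('board',r,cv2.boxPoints(r))
q=np.array([[xs.min(),ys.min(),xs.max(),ys.max()]]);print(q)
print(proj(s,[[.5,0,0]]))
```

```text
knobtop [0.645 0.067 0.248] [0.641 0.078 0.248] [0.646 0.068 0.238]
hinge [0.753 0.186 0.215] [0.749 0.2   0.215] [0.757 0.189 0.202]
lens [0.602 0.026 0.208] [0.597 0.031 0.208] [0.601 0.026 0.204]
[329 176  12  55 359] [334.454039   201.31197772]
((533.7684936523438, -249.6256866455078), (20.912460327148438, 160.24864196777344), 81.67501831054688)
tip [ 0.61305259 -0.26115044] tail [ 0.45446794 -0.23817188] yaw -0.14389625252461502 0.16024077432190986
board ((639.3832397460938, 46.54777145385742), (144.03651428222656, 126.89376831054688), 8.57697582244873) [[558.70807    98.54443  ]
 [577.63275   -26.930206 ]
 [720.0584     -5.4488907]
 [701.1337    120.02575  ]]
[[208 141 256 193]]
[[272.29930026 274.84351328]]
```

```bash
cat >> h.py <<'E'
def down(yaw):  # tool pointing down, tool x at yaw (deg)
    a=np.radians(yaw); return np.array([[np.cos(a),np.sin(a),0],[np.sin(a),-np.cos(a),0],[0,0,-1]])
def plan(pos,yaw=None,Rt=None):
    s=bot.read_state();R0=R.from_rotvec(s['tcp_rot']).as_matrix();p=s['tool_pos']
    Rt=R0 if yaw is None and Rt is None else (down(yaw) if Rt is None else Rt)
    sh=R0.T@(np.array(pos)-p)/.25; tu=R.from_matrix(R0.T@Rt).as_rotvec()/np.radians(45)
    print('shift',sh.round(4).tolist(),'turn',tu.round(4).tolist())
    return sh,tu
def st():
    s=bot.read_state();R0=R.from_rotvec(s['tcp_rot']).as_matrix()
    print('t',round(s['time'],2),'pos',s['tool_pos'].round(4),'xyaw',np.degrees(np.arctan2(R0[1,0],R0[0,0])).round(2),'z',R0[:,2].round(3),'F',s['wrist_force'].round(2),'w',round(s['width'],3),'gf',round(s['grip_force'],1),'q5',s['q'].round(2)[-1])
    return s
E
python3 - <<'E'
from h import *
st();plan([.645,.068,.32],55)
E
```

```text
t 0.25 pos [ 0.2514 -0.6261  0.2493] xyaw 21.88 z [-0.     0.001 -1.   ] F [-0.68 -0.51  0.62] w 1.0 gf 0.0 q5 -0.04
shift [2.4956, -1.9901, -0.2805] turn [-0.0014, -0.0004, -0.7361]
```

>>> play_rows:
  rows:
    - [[0.3, -0.2, -0.28], [0, 0, 0]]
    - [[0.83, -0.66, -0.28], [0, 0, 0]]
    - [[0.83, -0.66, -0.28], [0, 0, 0]]
    - [[0.83, -0.66, -0.28], [0, 0, 0]]
    - [[0.83, -0.66, -0.28], [0, 0, 0]]
    - [[0.83, -0.66, -0.28], [0, 0, 0]]
    - [[0.83, -0.66, -0.28], [0, 0, 0]]
    - [[0.83, -0.66, -0.28], [0, 0, 0]]

```text
time: 0.92
tool_pos: [0.3852, -0.392, 0.3219]
tcp_rot: [3.083, 0.603, 0.005]
wrist_force: [-0.3, -0.4, -0.3]
width: 1.002
grip_force: 0.0
```

>>> play_rows:
  rows:
    - [[0.83, -0.66, 0], [0, 0, 0]]
    - [[0.83, -0.66, 0], [0, 0, 0]]
    - [[0.83, -0.66, 0], [0, 0, 0]]
    - [[0.83, -0.66, 0], [0, 0, 0]]
    - [[0.83, -0.66, 0], [0, 0, 0]]
    - [[0.83, -0.66, 0], [0, 0, 0]]
    - [[0.83, -0.66, 0], [0, 0, 0]]
    - [[0.83, -0.66, 0], [0, 0, 0]]

```text
time: 1.58
tool_pos: [0.5151, -0.1627, 0.3197]
tcp_rot: [-3.082, -0.603, -0.001]
wrist_force: [-0.2, -0.4, -0.2]
width: 1.0
grip_force: 0.0
```

>>> play_rows:
  rows:
    - [[0.7, -0.6, 0], [0, 0, -0.73]]
    - [[0.7, -0.6, 0], [0, 0, -0.73]]
    - [[0.7, -0.6, 0], [0, 0, -0.73]]
    - [[0.7, -0.6, 0], [0, 0, -0.73]]
    - [[0.7, -0.6, 0], [0, 0, -0.73]]
    - [[0.7, -0.6, 0], [0, 0, -0.73]]
    - [[0.7, -0.6, 0], [0, 0, -0.73]]
    - [[0.7, -0.6, 0], [0, 0, -0.73]]
    - [[0.7, -0.6, 0], [0, 0, -0.73]]

```text
time: 2.33
tool_pos: [0.6199, 0.0374, 0.3196]
tcp_rot: [2.79, 1.443, -0.002]
wrist_force: [0.9, -0.8, 0.8]
width: 0.998
grip_force: 0.0
```

Run:
```python
from h import *
st();plan([.645,.068,.32],55)
c=get('wrist');save(c,'w1.png');print(proj(c,[[.645,.068,.248],[.645,.068,.214]]))
```

```text
t 2.33 pos [0.6199 0.0374 0.3196] xyaw 54.68 z [-0.001 -0.001 -1.   ] F [ 0.94 -0.76  0.8 ] w 0.998 gf 0.0 q5 0.64
shift [0.158, 0.011, -0.0019] turn [-0.0002, 0.0018, -0.0071]
[[283.63463537 169.38320419]
 [283.02372874 159.67749425]]
```

View pics/w1.png

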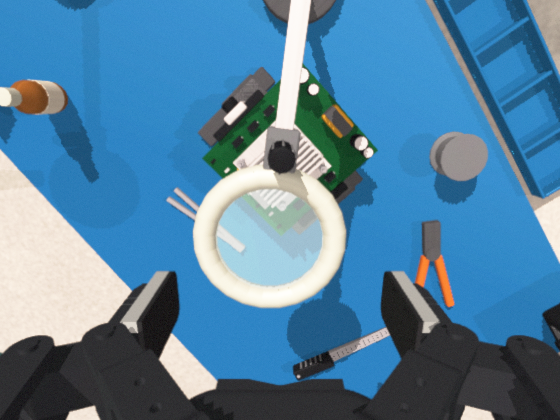

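The wrist picture shows the knob's top at (281,157), the lens ring at (270,237), and the arm running up towards (297,0). The knob lies about 10 mm farther along tool x than I estimated.

Run:
```python
from h import *
c=get('wrist');k=onz(c,(281,157),.248);print(k, 'lens',onz(c,(269.5,237),.208),onz(c,(297,0),.208))
t=get('top');print(tri((c,(281,157)),(t,(213.7,145))))
plan([k[0],k[1],.242],55)
```

```text
[0.64775702 0.07431797 0.248     ] lens [0.60387277 0.02656779 0.208     ] [0.70688129 0.14071927 0.208     ]
[0.64783569 0.07063651 0.2335483 ]
shift [0.1864, 0.0049, 0.3121] turn [0.0002, 0.0006, -0.0088]
```

>>> play_rows:
  rows:
    - [[0.184, 0.004, 0], [0, 0, 0]]
    - [[0.184, 0.004, 0], [0, 0, 0]]
    - [[0.184, 0.004, 0.05], [0, 0, 0]]
    - [[0.184, 0.004, 0.12], [0, 0, 0]]
    - [[0.184, 0.004, 0.2], [0, 0, 0]]
    - [[0.184, 0.004, 0.28], [0, 0, 0]]
    - [[0.184, 0.004, 0.312], [0, 0, 0]]
    - [[0.184, 0.004, 0.312], [0, 0, 0]]

```text
time: 3.15
tool_pos: [0.6451, 0.0745, 0.2383]
tcp_rot: [-2.789, -1.442, 0.009]
wrist_force: [0.1, 0.1, -0.0]
width: 1.0
grip_force: 0.0
```

>>> play_rows:
  rows:
    - [[0, 0, 0], [0, 0, 0]]
    - [[0, 0, 0], [0, 0, 0]]
    - [[0, 0, 0], [0, 0, 0]]
    - [[0, 0, 0], [0, 0, 0]]
    - [[0, 0, 0], [0, 0, 0]]
    - [[0, 0, 0], [0, 0, 0]]
    - [[0, 0, 0], [0, 0, 0]]
    - [[0, 0, 0], [0, 0, 0]]
    - [[0, 0, 0], [0, 0, 0]]
    - [[0, 0, 0], [0, 0, 0]]
  claw: -1
  newtons: 20

```text
time: 3.98
tool_pos: [0.648, 0.0759, 0.243]
tcp_rot: [2.789, 1.444, 0.002]
wrist_force: [-0.4, -0.1, 5.4]
width: 0.175
grip_force: 20.9
```

Run:
```python
from h import *
s=st();p=s['tool_pos'];H=np.array([.756,.191]);v=p[:2]-H;print(np.linalg.norm(v),np.degrees(np.arctan2(v[1],v[0])))
for k in range(1,12):
    a=-np.radians(7*k);Rz=np.array([[np.cos(a),-np.sin(a)],[np.sin(a),np.cos(a)]]);g=H+Rz@v*.160/np.linalg.norm(v)
    R0=R.from_rotvec(s['tcp_rot']).as_matrix();print(7*k,(R0.T@(np.r_[g,p[2]]-p)/.25).round(3).tolist(),g.round(3))
```

```text
t 3.98 pos [0.648  0.0759 0.243 ] xyaw 54.73 z [ 0.002  0.    -1.   ] F [-0.36 -0.06  5.42] w 0.175 gf 20.9 q5 0.69
0.15781210845590582 -133.173135367342
7 [0.007, -0.078, -0.0] [0.633 0.089]
14 [0.031, -0.152, -0.0] [0.622 0.104]
21 [0.065, -0.223, -0.0] [0.612 0.121]
28 [0.107, -0.289, -0.0] [0.605 0.139]
35 [0.156, -0.349, -0.0] [0.599 0.158]
42 [0.213, -0.403, -0.0] [0.597 0.178]
49 [0.276, -0.449, -0.0] [0.596 0.197]
56 [0.344, -0.488, -0.0] [0.598 0.217]
63 [0.416, -0.518, -0.0] [0.602 0.236]
70 [0.491, -0.539, -0.0] [0.609 0.254]
77 [0.568, -0.551, -0.0] [0.618 0.271]
```

>>> play_rows:
  rows:
    - [[0.0, -0.04, 0], [0, 0, 0.06]]
    - [[0.005, -0.078, 0], [0, 0, 0.13]]
    - [[0.016, -0.115, 0], [0, 0, 0.2]]
    - [[0.03, -0.152, 0], [0, 0, 0.27]]
    - [[0.047, -0.188, 0], [0, 0, 0.33]]
    - [[0.065, -0.223, 0], [0, 0, 0.4]]
    - [[0.085, -0.257, 0], [0, 0, 0.46]]
    - [[0.107, -0.289, 0], [0, 0, 0.53]]
    - [[0.131, -0.32, 0], [0, 0, 0.6]]
    - [[0.156, -0.349, 0], [0, 0, 0.66]]
    - [[0.184, -0.377, 0], [0, 0, 0.73]]
    - [[0.213, -0.403, 0], [0, 0, 0.8]]
    - [[0.213, -0.403, 0], [0, 0, 0.8]]

```text
time: 5.07
tool_pos: [0.5977, 0.1792, 0.243]
tcp_rot: [-3.099, -0.51, -0.007]
wrist_force: [5.0, 0.3, 3.2]
width: 0.177
grip_force: 20.8
```

Run:
```python
from h import *
s=st();p=s['tool_pos'];H=np.array([.756,.191]);v=p[:2]-H;print(np.linalg.norm(v),np.degrees(np.arctan2(v[1],v[0])))
for k in range(1,8):
    a=-np.radians(6*k);Rz=np.array([[np.cos(a),-np.sin(a)],[np.sin(a),np.cos(a)]]);g=H+Rz@v
    R0=R.from_rotvec(s['tcp_rot']).as_matrix();print(6*k,(R0.T@(np.r_[g,p[2]]-p)/.25).round(3).tolist(),g.round(3))
```

```text
t 5.07 pos [0.5977 0.1792 0.243 ] xyaw 18.67 z [ 0.005  0.002 -1.   ] F [5.03 0.3  3.21] w 0.177 gf 20.8 q5 1.5
0.15878198925173795 -175.7245217641019
6 [0.02, -0.063, 0.0] [0.597 0.196]
12 [0.046, -0.124, 0.0] [0.599 0.212]
18 [0.079, -0.182, 0.0] [0.602 0.229]
24 [0.117, -0.237, 0.001] [0.607 0.245]
30 [0.161, -0.286, 0.001] [0.613 0.26 ]
36 [0.21, -0.331, 0.001] [0.621 0.274]
42 [0.264, -0.371, 0.001] [0.63  0.288]
```

>>> play_rows:
  rows:
    - [[0.009, -0.032, 0], [0, 0, 0.06]]
    - [[0.02, -0.063, 0], [0, 0, 0.11]]
    - [[0.032, -0.094, 0], [0, 0, 0.17]]
    - [[0.046, -0.124, 0], [0, 0, 0.22]]
    - [[0.062, -0.153, 0], [0, 0, 0.27]]
    - [[0.079, -0.182, 0], [0, 0, 0.33]]
    - [[0.097, -0.21, 0], [0, 0, 0.38]]
    - [[0.117, -0.237, 0], [0, 0, 0.43]]
    - [[0.138, -0.262, 0], [0, 0, 0.48]]
    - [[0.161, -0.286, 0], [0, 0, 0.53]]
    - [[0.185, -0.31, 0], [0, 0, 0.58]]
    - [[0.21, -0.331, 0], [0, 0, 0.63]]
    - [[0.236, -0.352, 0], [0, 0, 0.68]]
    - [[0.264, -0.371, 0], [0, 0, 0.7]]
    - [[0.264, -0.371, 0], [0, 0, 0.7]]

```text
time: 6.32
tool_pos: [0.6293, 0.2874, 0.2429]
tcp_rot: [-3.121, 0.349, -0.0]
wrist_force: [-2.4, 0.1, 5.9]
width: 0.178
grip_force: 21.2
```

>>> play_rows:
  rows:
    - [[0, 0, 0], [0, 0, 0]]
    - [[0, 0, 0], [0, 0, 0]]
    - [[0, 0, 0], [0, 0, 0]]
    - [[0, 0, 0], [0, 0, 0]]
    - [[0, 0, -0.1], [0, 0, 0]]
    - [[0, 0, -0.25], [0, 0, 0]]
    - [[0, 0, -0.4], [0, 0, 0]]
    - [[0, 0, -0.4], [0, 0, 0]]
    - [[0, 0, -0.4], [0, 0, 0]]
  claw: 1

```text
time: 7.07
tool_pos: [0.6302, 0.287, 0.3464]
tcp_rot: [-3.119, 0.349, -0.01]
wrist_force: [0.4, 0.0, -0.4]
width: 1.002
grip_force: 0.0
```

Run:
```python
from h import *
st();t=get('top');save(t,'t2.png',(150,60,400,240),3)
plan([.645,-.02,.33],8)
```

```text
t 7.07 pos [0.6302 0.287  0.3464] xyaw -12.77 z [ 0.007  0.003 -1.   ] F [ 0.4   0.   -0.41] w 1.002 gf 0.0 q5 2.18
shift [0.3326, 1.1818, 0.0527] turn [-0.0013, -0.003, -0.4616]
```

View pics/t2.png

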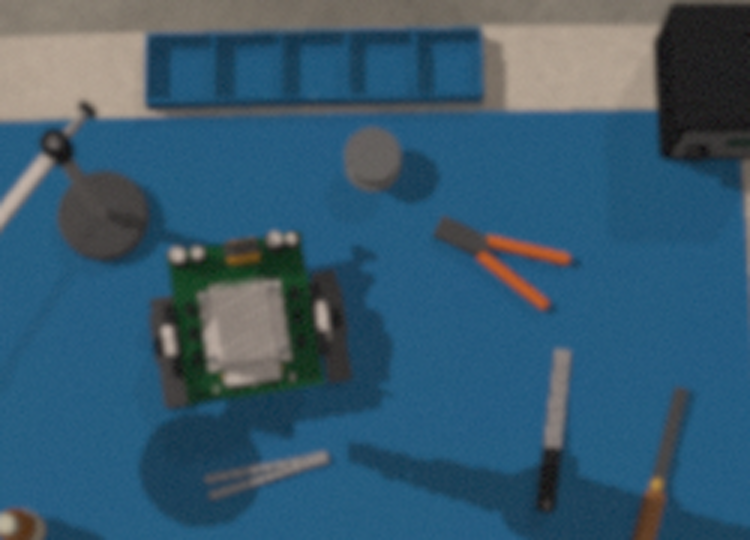

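The magnifier is off the board to the left. The module lip shows at crop (250,380) and the gauge is undisturbed. Next I take a close wrist view of the mouth.

Run:
```python
from h import *
plan([.481,.0226,.27],8.6)
```

```text
shift [-0.3454, 1.161, 0.2913] turn [-0.0013, -0.003, -0.475]
```

>>> play_rows:
  rows:
    - [[-0.17, 0.58, 0], [0, 0, 0]]
    - [[-0.17, 0.58, 0], [0, 0, 0]]
    - [[-0.17, 0.58, 0], [0, 0, 0]]
    - [[-0.17, 0.58, 0], [0, 0, 0]]
    - [[-0.17, 0.58, 0], [0, 0, 0]]

```text
time: 7.53
tool_pos: [0.552, 0.1503, 0.3398]
tcp_rot: [3.118, -0.354, -0.007]
wrist_force: [-0.7, -0.2, -0.6]
width: 1.003
grip_force: 0.0
```

>>> play_rows:
  rows:
    - [[-0.175, 0.58, 0.29], [0, 0, -0.475]]
    - [[-0.175, 0.58, 0.29], [0, 0, -0.475]]
    - [[-0.175, 0.58, 0.29], [0, 0, -0.475]]
    - [[-0.175, 0.58, 0.29], [0, 0, -0.475]]
    - [[-0.175, 0.58, 0.29], [0, 0, -0.475]]
    - [[-0.175, 0.58, 0.29], [0, 0, -0.475]]
    - [[-0.175, 0.58, 0.29], [0, 0, -0.475]]
    - [[-0.175, 0.58, 0.29], [0, 0, -0.475]]

```text
time: 8.2
tool_pos: [0.4817, 0.0237, 0.27]
tcp_rot: [-3.132, -0.237, -0.002]
wrist_force: [0.0, 0.0, -0.4]
width: 1.0
grip_force: 0.0
```

Run:
```python
from h import *
st();c=get('wrist');import pickle;pickle.dump(c,open('w3.pkl','wb'));m=proj(c,[.59,.039,.085])[0];print(m)
save(c,'w3.png')
plan([.485,-.243,.15],-8.2)
```

```text
t 8.2 pos [0.4817 0.0237 0.27  ] xyaw 8.64 z [ 0.001  0.001 -1.   ] F [ 0.02  0.02 -0.39] w 1.0 gf 0.0 q5 1.42
[281.55657579  60.11073318]
shift [-0.1492, 1.057, 0.4806] turn [-0.0006, -0.002, 0.3748]
```

View pics/w3.png

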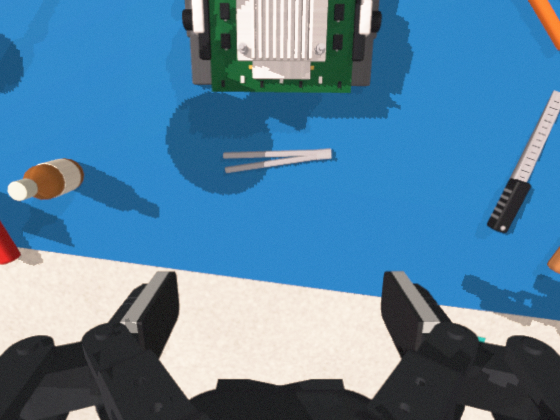

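The wrist view shows the board's front edge at row 90 (cols 211–352), the module lip at rows 62–79 (cols 253–308), and the heatsink fins with their front edge at row ~60. The gauge handle is at (508,207) with the tip towards (557,92). The tweezers are at row 155.

Run:
```python
from h import *
import pickle
c=pickle.load(open('w3.pkl','rb'));im=c['image'];hsv=cv2.cvtColor(im,cv2.COLOR_RGB2HSV)
g=((hsv[...,0]>45)&(hsv[...,0]<80)&(hsv[...,1]>100)&(hsv[...,2]>25))
cols=np.arange(216,348,3);rows=[np.where(g[:120,x])[0].max()+.5 for x in cols]
P=np.array([onz(c,(x,y),.047)[:2] for x,y in zip(cols,rows)])
for _ in range(3):
    k=np.polyfit(P[:,1],P[:,0],1);r=P[:,0]-np.polyval(k,P[:,1]);P=P[abs(r)<2*r.std()+1e-9]
print('front edge yaw',np.degrees(-np.arctan(k[0])),r.std())
rb=[(np.where(g[y,195:370])[0].min()+195,np.where(g[y,195:370])[0].max()+195) for y in (70,76,82,86)];print(rb)
B=np.array([[onz(c,(a-.5,y),.047)[:2],onz(c,(b+.5,y),.047)[:2]] for (a,b),y in zip(rb,(70,76,82,86))]);print(B.round(4).tolist())
yaw=np.arctan(-k[0]);d=np.array([np.cos(yaw),np.sin(yaw)]);n=np.array([-d[1],d[0]])
mid=B.mean((0,1)); ymid=mid@n
xf=np.polyval(k,0)*d[0]  # x along d of front edge (point (k1,0))
print('board width',(B[:,0]-B[:,1])@n, 'ymid',ymid,'xfront',xf)
mouth=d*(xf+.0255)+n*ymid; print('mouth',mouth)
# lip
w=(hsv[...,1]<60)&(hsv[...,2]>120)
L=[]
for y in (68,70,72,74,76):
    xs=np.where(w[y,240:322])[0]+240; L.append((y,xs.min(),xs.max()))
print(L)
for y,a,b in L: 
    A=onz(c,(a-.5,y),.056)[:2];Bq=onz(c,(b+.5,y),.056)[:2];print('lip',((A+Bq)/2@n).round(4),((A-Bq)@n).round(4))
lb=[np.where(w[:90,x])[0].max() for x in range(256,306,5)];print(lb)
print('lipfront',[ (onz(c,(x,y+.5),.056)[:2]@d).round(4) for x,y in zip(range(256,306,5),lb)],'pred',xf+.0115)
np.savez('geo.npz',mouth=mouth,yaw=yaw)
# gauge
m=np.zeros(im.shape[:2],np.uint8);sl=(slice(70,240),slice(470,560))
m[sl]=((hsv[...,1]<90)|(hsv[...,2]<45))[sl]
nn,l,stt,ce=cv2.connectedComponentsWithStats(m);i=1+stt[1:,4].argmax();print(stt[i],ce[i])
```

```text
front edge yaw 8.01766577309964 0.00027802947016419984
[(np.int64(212), np.int64(351)), (np.int64(212), np.int64(350)), (np.int64(212), np.int64(350)), (np.int64(212), np.int64(350))]
[[[0.5759, 0.1026], [0.5954, -0.0262]], [[0.5707, 0.1021], [0.5901, -0.0264]], [[0.5654, 0.1016], [0.5849, -0.0275]], [[0.5618, 0.1013], [0.5814, -0.0282]]]
board width [0.13029523 0.12994786 0.13053909 0.13093699] ymid -0.043594789690409176 xfront 0.5663680825739448
mouth [0.59216317 0.03938417]
[(68, np.int64(252), np.int64(309)), (70, np.int64(252), np.int64(309)), (72, np.int64(252), np.int64(309)), (74, np.int64(252), np.int64(309)), (76, np.int64(240), np.int64(321))]
lip -0.0429 0.0525
lip -0.0429 0.0526
lip -0.0429 0.0526
lip -0.043 0.0527
lip -0.043 0.0746
[np.int64(78), np.int64(78), np.int64(78), np.int64(78), np.int64(78), np.int64(82), np.int64(78), np.int64(78), np.int64(78), np.int64(78)]
lipfront [np.float64(0.5769), np.float64(0.577), np.float64(0.577), np.float64(0.5771), np.float64(0.5771), np.float64(0.5737), np.float64(0.5772), np.float64(0.5772), np.float64(0.5773), np.float64(0.5773)] pred 0.5778680825739447
[ 488   90   72  142 2605] [524.58234165 167.80575816]
```

>>> play_rows:
  rows:
    - [[-0.08, 0.55, 0.0], [0, 0, 0]]
    - [[-0.08, 0.55, 0.0], [0, 0, 0]]
    - [[-0.08, 0.55, 0.0], [0, 0, 0]]
    - [[-0.08, 0.55, 0.0], [0, 0, 0]]
    - [[-0.08, 0.55, 0.0], [0, 0, 0]]
  claw: 0.1

```text
time: 8.67
tool_pos: [0.4828, -0.1185, 0.2704]
tcp_rot: [3.131, 0.232, 0.002]
wrist_force: [-0.0, 0.5, 0.6]
width: 0.55
grip_force: 0.0
```

>>> play_rows:
  rows:
    - [[-0.07, 0.507, 0.48], [0, 0, 0.375]]
    - [[-0.07, 0.507, 0.48], [0, 0, 0.375]]
    - [[-0.07, 0.507, 0.48], [0, 0, 0.375]]
    - [[-0.07, 0.507, 0.48], [0, 0, 0.375]]
    - [[-0.07, 0.507, 0.48], [0, 0, 0.375]]
    - [[-0.07, 0.507, 0.48], [0, 0, 0.375]]
    - [[-0.07, 0.507, 0.48], [0, 0, 0.375]]
    - [[-0.07, 0.507, 0.48], [0, 0, 0.375]]

```text
time: 9.33
tool_pos: [0.4846, -0.243, 0.1511]
tcp_rot: [3.133, -0.224, 0.004]
wrist_force: [1.0, -0.3, 0.6]
width: 0.548
grip_force: 0.0
```

Run:
```python
from h import *
st();c=get('wrist');save(c,'w4.png');import pickle;pickle.dump(c,open('w4.pkl','wb'))
print(proj(c,[[.485,-.2425,.018],[.454,-.238,.018],[.613,-.261,.002]]))
```

```text
t 9.33 pos [ 0.4846 -0.243   0.1511] xyaw -8.19 z [ 0.002 -0.    -1.   ] F [ 1.02 -0.29  0.61] w 0.548 gf 0.0 q5 1.2
[[279.95540805 205.20338709]
 [279.93144244 242.95946115]
 [279.93567723  23.74549148]]
```

View pics/w4.png

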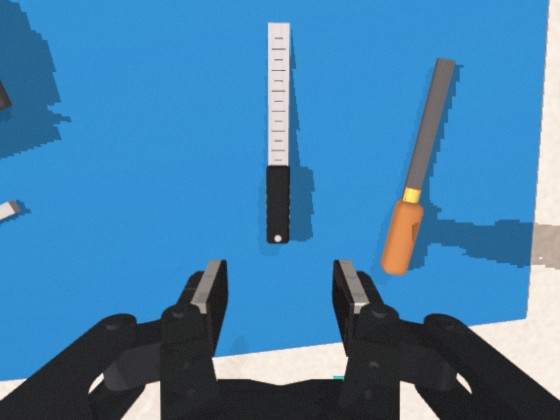

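The wrist view shows the gauge's handle at cols 267–289, rows 166–242, and its tip at (279,23), centred between the fingers. The file handle is at (402,237), clear of the right finger. I go straight down.

>>> play_rows:
  rows:
    - [[0.0, -0.002, 0.15], [0, 0, 0]]
    - [[0.0, -0.002, 0.3], [0, 0, 0]]
    - [[0.0, -0.002, 0.42], [0, 0, 0]]
    - [[0.0, -0.002, 0.48], [0, 0, 0]]
    - [[0.0, -0.002, 0.508], [0, 0, 0]]
    - [[0.0, -0.002, 0.508], [0, 0, 0]]
    - [[0.0, -0.002, 0.508], [0, 0, 0]]

```text
time: 9.97
tool_pos: [0.4845, -0.2436, 0.024]
tcp_rot: [3.133, -0.225, 0.004]
wrist_force: [0.3, -0.6, 0.7]
width: 0.548
grip_force: 0.0
```

>>> play_rows:
  rows:
    - [[0, 0, 0], [0, 0, 0]]
    - [[0, 0, 0], [0, 0, 0]]
    - [[0, 0, 0], [0, 0, 0]]
    - [[0, 0, 0], [0, 0, 0]]
    - [[0, 0, 0], [0, 0, 0]]
    - [[0, 0, 0], [0, 0, 0]]
    - [[0, 0, 0], [0, 0, 0]]
    - [[0, 0, 0], [0, 0, 0]]
  claw: -1
  newtons: 80

```text
time: 10.63
tool_pos: [0.4849, -0.2444, 0.0248]
tcp_rot: [3.132, -0.227, 0.006]
wrist_force: [0.2, 1.3, 5.6]
width: 0.183
grip_force: 80.0
```

Run:
```python
from h import *
s=st();p=s['tool_pos'];plan([p[0],p[1],.16]); print(bot.read_state()['torque'])
```

```text
t 10.63 pos [ 0.4849 -0.2444  0.0248] xyaw -8.28 z [ 0.004 -0.002 -1.   ] F [0.17 1.33 5.64] w 0.183 gf 80.0 q5 1.2
shift [0.0021, 0.0006, -0.5406] turn [0.0, 0.0, 0.0]
[0.27352646 0.01825013 0.07577942]
```

>>> play_rows:
  rows:
    - [[0, 0, -0.1], [0, 0, 0]]
    - [[0, 0, -0.25], [0, 0, 0]]
    - [[0, 0, -0.4], [0, 0, 0]]
    - [[0, 0, -0.54], [0, 0, 0]]
    - [[0, 0, -0.54], [0, 0, 0]]
    - [[0, 0, -0.54], [0, 0, 0]]

```text
time: 11.13
tool_pos: [0.4852, -0.245, 0.1614]
tcp_rot: [3.13, -0.227, 0.011]
wrist_force: [-0.9, 0.2, -1.2]
width: 0.19
grip_force: 78.9
```

Run:
```python
from h import *
st();plan([.428,.016,.13],8.3)
```

```text
t 11.13 pos [ 0.4852 -0.245   0.1614] xyaw -8.28 z [ 0.007 -0.004 -1.   ] F [-0.88  0.21 -1.17] w 0.19 gf 78.9 q5 1.2
shift [-0.3778, -1.0003, 0.12] turn [0.0049, -0.0086, -0.3686]
```

>>> play_rows:
  rows:
    - [[-0.1, -0.4, 0.0], [0, 0, 0]]
    - [[-0.2, -0.5, 0.0], [0, 0, 0]]
    - [[-0.2, -0.5, 0.0], [0, 0, 0]]
    - [[-0.2, -0.5, 0.0], [0, 0, 0]]
    - [[-0.2, -0.5, 0.0], [0, 0, 0]]

```text
time: 11.55
tool_pos: [0.4487, -0.1099, 0.1552]
tcp_rot: [-3.132, 0.221, 0.007]
wrist_force: [-0.3, -0.6, -0.4]
width: 0.189
grip_force: 79.1
```

>>> play_rows:
  rows:
    - [[-0.178, -0.5, 0], [0, 0, -0.369]]
    - [[-0.178, -0.5, 0], [0, 0, -0.369]]
    - [[-0.178, -0.5, 0], [0, 0, -0.369]]
    - [[-0.178, -0.5, 0.12], [0, 0, -0.369]]
    - [[-0.178, -0.5, 0.12], [0, 0, -0.369]]
    - [[-0.178, -0.5, 0.12], [0, 0, -0.369]]
    - [[-0.178, -0.5, 0.12], [0, 0, -0.369]]
    - [[-0.178, -0.5, 0.12], [0, 0, -0.369]]

```text
time: 12.22
tool_pos: [0.4267, 0.0161, 0.1283]
tcp_rot: [3.133, 0.225, 0.002]
wrist_force: [-0.2, 0.4, -0.5]
width: 0.188
grip_force: 79.1
```

Run:
```python
from h import *
s=st();c=get('wrist');save(c,'w5.png',(140,0,420,210),2.8);import pickle;pickle.dump((c,s),open('w5.pkl','wb'))
R0=R.from_rotvec(s['tcp_rot']).as_matrix()
for x in (130,125): print(proj(c,[s['tool_pos']+R0@np.array([x/1e3,0,.0248])]))
g=np.load('geo.npz');print(proj(c,[*[ [.5915,.0397,.056] ]]))
print(s['torque'])
```

```text
t 12.22 pos [0.4267 0.0161 0.1283] xyaw 8.23 z [ 0.001 -0.    -1.   ] F [-0.16  0.43 -0.52] w 0.188 gf 79.1 q5 1.41
[[280.76486633 -49.74676321]]
[[280.76572315 -34.21642226]]
[[280.87042894 -97.08833487]]
[-0.03482089  0.00992188 -0.0154838 ]
```

View pics/w5.png

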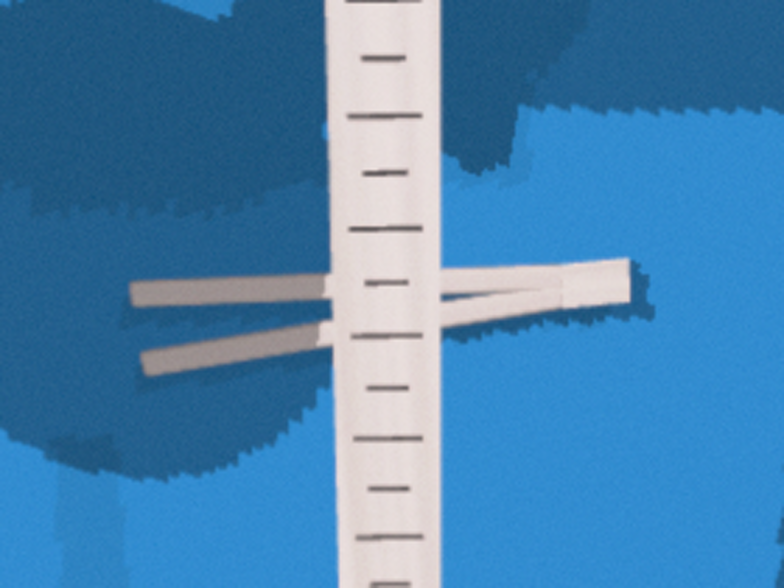

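The blade runs up the middle of the view (crop cols 326–441 at the top, 339–440 at the bottom), so it is slightly yawed to the left. The tweezers lie below it, untouched. I measure its axis in the tool frame.

```bash
cat >> h.py <<'E'
def blade(c,s,rows=range(4,200,6),zt=.0248,col=(245,315)):
    R0=R.from_rotvec(s['tcp_rot']).as_matrix();p=s['tool_pos'];hsv=cv2.cvtColor(c['image'],cv2.COLOR_RGB2HSV)
    w=((hsv[...,1]<70)&(hsv[...,2]>60)).astype(np.uint8);out=[]
    for y in rows:
        xs=np.where(w[y,col[0]:col[1]])[0]+col[0]
        if len(xs)<20: continue
        L=[]
        for u in (xs.min()-.5,xs.max()+.5):
            o,d=ray(c,(u,y));o=R0.T@(o-p);d=R0.T@d;th=.005
            for _ in range(4): q=o+d*((zt-th)-o[2])/d[2];th=.0015+.07*(.130-q[0])
            L.append(q)
        out.append([L[0][0],(L[0][1]+L[1][1])/2,abs(L[0][1]-L[1][1])])
    return np.array(out)
E
python3 - <<'E'
from h import *
import pickle
c,s=pickle.load(open('w5.pkl','rb'));b=blade(c,s);b=b[(b[:,2]<.019)];print((b[::3]*1000).round(2))
k=np.polyfit(b[:,0],b[:,1],1);print('y at x=0,130 (tool y, right+)',k[1],np.polyval(k,.13),'yaw left deg',-np.degrees(np.arctan(k[0])))
E
```

```text
[[111.62  -1.6   15.7 ]
 [105.43  -1.62  15.85]
 [ 99.12  -1.45  15.63]
 [ 92.69  -1.66  15.4 ]
 [ 86.13  -1.48  15.17]
 [ 79.44  -1.5   15.33]
 [ 60.91  -1.14  14.97]
 [ 53.68  -1.16  15.14]
 [ 46.28  -1.17  15.32]
 [ 38.71  -0.98  15.08]]
y at x=0,130 (tool y, right+) -0.0007089612340993674 -0.0018079832389658898 yaw left deg 0.48436786452397906
```

Run:
```python
from h import *
import pickle
from scipy.optimize import least_squares
c,s=pickle.load(open('w5.pkl','rb'))
R0=R.from_rotvec(s['tcp_rot']).as_matrix();p=s['tool_pos']
g=cv2.cvtColor(c['image'],cv2.COLOR_RGB2GRAY).astype(float)[:210,274:281].mean(1)
rows=np.array([58,116,173,228,282,336,387,438,489,537,583])/2.8
ref=[]
for r in rows:
    i=int(round(r));w=slice(max(i-4,0),i+5);y=np.arange(w.start,min(w.stop,210));v=g[w];v=v.max()-v;v[v<.3*v.max()]=0;ref.append((v*y).sum()/v.sum())
ref=np.array(ref);print(ref.round(2))
def X(r,pit,zt):
    o,d=ray(c,(278,r));o=R0.T@(o-p);d=R0.T@d
    # top surface z = zt - pit*x - .0015-.07*(.13-x)
    a=zt-.0015-.0091;b=.07-pit
    t=(a+b*o[0]-o[2])/(d[2]-b*d[0]);return o+d*t
for pit in np.radians([-2,-1,0,1,2,3,4,5]):
    x=np.array([X(r,pit,.0248)[0] for r in ref]);dx=-np.diff(x)*1000
    print(np.degrees(pit).round(1),dx.round(2),'slope',np.polyfit(range(len(dx)),dx,1)[0].round(4),dx.mean().round(3))
```

```text
[ 20.45  41.01  61.45  81.38 100.5  119.5  138.12 156.17 174.08 191.18
 208.17]
-2.0 [7.43 7.52 7.47 7.3  7.39 7.38 7.29 7.37 7.17 7.26] slope -0.0273 7.357
-1.0 [7.31 7.42 7.38 7.23 7.33 7.33 7.25 7.35 7.16 7.26] slope -0.0143 7.302
0.0 [7.2  7.32 7.29 7.16 7.26 7.28 7.22 7.32 7.15 7.26] slope -0.0015 7.247
1.0 [7.09 7.22 7.21 7.08 7.2  7.23 7.18 7.3  7.14 7.27] slope 0.0112 7.192
2.0 [6.98 7.12 7.12 7.01 7.14 7.18 7.14 7.28 7.13 7.27] slope 0.0237 7.137
3.0 [6.87 7.02 7.03 6.94 7.08 7.13 7.11 7.25 7.12 7.27] slope 0.036 7.082
4.0 [6.77 6.92 6.95 6.86 7.02 7.08 7.07 7.23 7.11 7.27] slope 0.0481 7.027
5.0 [6.66 6.82 6.86 6.79 6.95 7.03 7.03 7.2  7.09 7.27] slope 0.0601 6.972
```

Run:
```python
from h import *
st();plan([.4560,.0191,.088],7.9)
```

```text
t 12.27 pos [0.4268 0.0162 0.1284] xyaw 8.22 z [ 0.002 -0.    -1.   ] F [ 0.63 -0.39 -0.13] w 0.186 gf 79.1 q5 1.41
shift [0.1169, 0.0049, 0.1619] turn [0.0008, -0.002, 0.0071]
```

>>> play_rows:
  rows:
    - [[0.06, 0.003, 0.0], [0, -0.001, 0.007]]
    - [[0.117, 0.005, 0.04], [0, -0.001, 0.007]]
    - [[0.117, 0.005, 0.1], [0, -0.001, 0.007]]
    - [[0.117, 0.005, 0.14], [0, -0.001, 0.007]]
    - [[0.117, 0.005, 0.162], [0, -0.001, 0.007]]
    - [[0.117, 0.005, 0.162], [0, -0.001, 0.007]]
    - [[0.117, 0.005, 0.162], [0, -0.001, 0.007]]

```text
time: 12.85
tool_pos: [0.4541, 0.02, 0.0868]
tcp_rot: [3.134, 0.218, -0.003]
wrist_force: [-0.7, 1.2, -0.5]
width: 0.185
grip_force: 79.1
```

Run:
```python
from h import *
s=st();s2=get('side');t=get('top')
R0=R.from_rotvec(s['tcp_rot']).as_matrix();tip=s['tool_pos']+R0@np.array([.13,-.0018,.0248]);print(tip)
print('side tip',proj(s2,tip),'top',proj(t,tip),'mouth',proj(s2,[.5915,.0397,.056]),proj(t,[.5915,.0397,.056]))
a=s2['image'][200:330,170:350,::-1];b=t['image'][120:250,170:350,::-1]
cv2.imwrite('pics/s6.png',np.hstack([cv2.resize(a,None,fx=2.2*2,fy=2.2*2,interpolation=cv2.INTER_CUBIC)])[:600,:800])
```

```text
t 12.85 pos [0.4541 0.02   0.0868] xyaw 7.97 z [-0.002 -0.    -1.   ] F [-0.74  1.18 -0.51] w 0.185 gf 79.1 q5 1.42
[0.58257575 0.03980975 0.06177425]
side tip [[241.9284284  267.35332491]] top [[232.48131159 184.46239567]] mouth [[239.07748247 268.18456572]] [[232.71522905 181.72083521]]
```

View pics/s6.png

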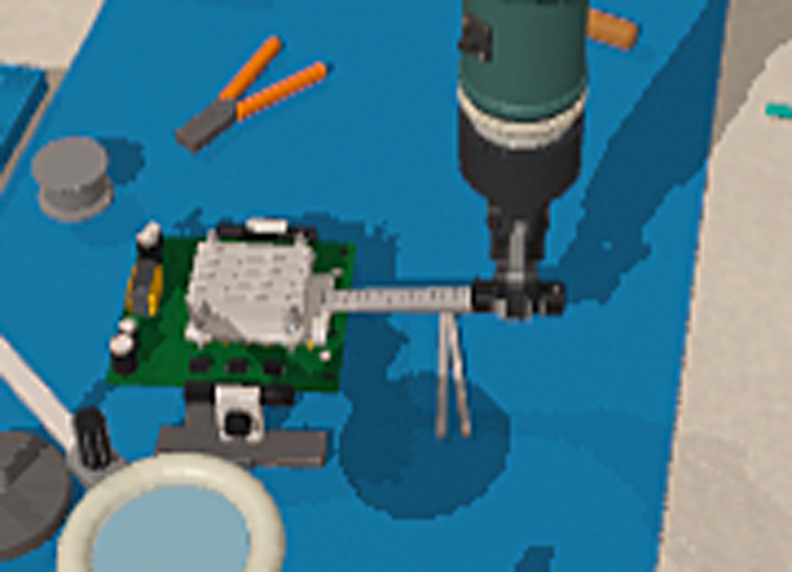

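The side view shows the blade level, its tip at crop (325,298) just over the lip in front of the heatsink. I lower it gently.

>>> play_rows:
  rows:
    - [[0, 0, 0.0], [0, 0, 0]]
    - [[0, 0, 0.004], [0, 0, 0]]
    - [[0, 0, 0.008], [0, 0, 0]]
    - [[0, 0, 0.012], [0, 0, 0]]
    - [[0, 0, 0.016], [0, 0, 0]]
    - [[0, 0, 0.016], [0, 0, 0]]
    - [[0, 0, 0.016], [0, 0, 0]]

```text
time: 13.53
tool_pos: [0.4545, 0.0204, 0.0829]
tcp_rot: [3.134, 0.22, -0.002]
wrist_force: [0.4, 0.7, -1.4]
width: 0.188
grip_force: 79.1
```

Run:
```python
from h import *
s=st();print(s['torque'])
```

```text
t 13.53 pos [0.4545 0.0204 0.0829] xyaw 8.02 z [-0.001 -0.    -1.   ] F [ 0.45  0.71 -1.37] w 0.188 gf 79.1 q5 1.42
[-0.02102837  0.0827382  -0.02555716]
```

>>> play_rows:
  rows:
    - [[0, 0.006, 0.0], [0, 0, 0]]
    - [[0, 0.006, 0.002], [0, 0, 0]]
    - [[0, 0.006, 0.004], [0, 0, 0]]
    - [[0, 0.006, 0.006], [0, 0, 0]]
    - [[0, 0.006, 0.008], [0, 0, 0]]
    - [[0, 0.006, 0.008], [0, 0, 0]]
    - [[0, 0.006, 0.008], [0, 0, 0]]

```text
time: 14.12
tool_pos: [0.4549, 0.0189, 0.081]
tcp_rot: [3.134, 0.22, -0.001]
wrist_force: [-0.8, -0.8, 0.0]
width: 0.189
grip_force: 79.3
```

```bash
cat > avg.py <<'E'
from h import *
s=st();print('tq',s['torque'].round(3))
E
python3 avg.py
```

```text
t 14.12 pos [0.4549 0.0189 0.081 ] xyaw 8.02 z [-0.001 -0.    -1.   ] F [-0.77 -0.77  0.01] w 0.189 gf 79.3 q5 1.42
tq [-0.022  0.083 -0.032]
```

>>> play_rows:
  rows:
    - [[0, 0, 0.002], [0, 0, 0]]
    - [[0, 0, 0.004], [0, 0, 0]]
    - [[0, 0, 0.004], [0, 0, 0]]
    - [[0, 0, 0.004], [0, 0, 0]]

```text
time: 14.45
tool_pos: [0.4549, 0.0189, 0.0801]
tcp_rot: [3.134, 0.22, -0.001]
wrist_force: [-1.2, -0.4, 2.5]
width: 0.188
grip_force: 79.5
```

```bash
python3 avg.py
```

```text
t 14.45 pos [0.4549 0.0189 0.0801] xyaw 8.02 z [-0.001 -0.    -1.   ] F [-1.18 -0.42  2.48] w 0.188 gf 79.5 q5 1.42
tq [-0.007  0.003 -0.02 ]
```

>>> play_rows:
  rows:
    - [[0.012, 0, 0], [0, 0, 0]]
    - [[0.024, 0, 0], [0, 0, 0]]
    - [[0.036, 0, 0], [0, 0, 0]]
    - [[0.048, 0, 0], [0, 0, 0]]
    - [[0.06, 0, 0], [0, 0, 0]]
    - [[0.072, 0, 0], [0, 0, 0]]
    - [[0.084, -0.001, 0], [0, 0, 0]]
    - [[0.096, -0.001, 0], [0, 0, 0]]
    - [[0.108, -0.001, 0], [0, 0, 0]]
    - [[0.12, -0.001, 0], [0, 0, 0]]
    - [[0.12, -0.001, 0], [0, 0, 0]]

```text
time: 15.37
tool_pos: [0.4854, 0.0234, 0.0802]
tcp_rot: [3.134, 0.22, 0.0]
wrist_force: [-1.8, -0.2, 2.9]
width: 0.191
grip_force: 79.7
```

```bash
python3 avg.py
python3 - <<'E'
from h import *
import pickle
s=bot.read_state();c=get('wrist');save(c,'w7.png',(140,0,420,210),2.8);pickle.dump((c,s),open('w7.pkl','wb'))
print(proj(c,[.5915,.0397,.056]),proj(c,[.5915,.0397,.085]))
E
```

```text
t 15.37 pos [0.4854 0.0234 0.0802] xyaw 8.01 z [ 0.  0. -1.] F [-1.82 -0.16  2.87] w 0.191 gf 79.7 q5 1.43
tq [ 0.075 -0.087  0.044]
[[277.29190809  18.08526978]] [[276.69071739  -3.65861753]]
```

View pics/w7.png

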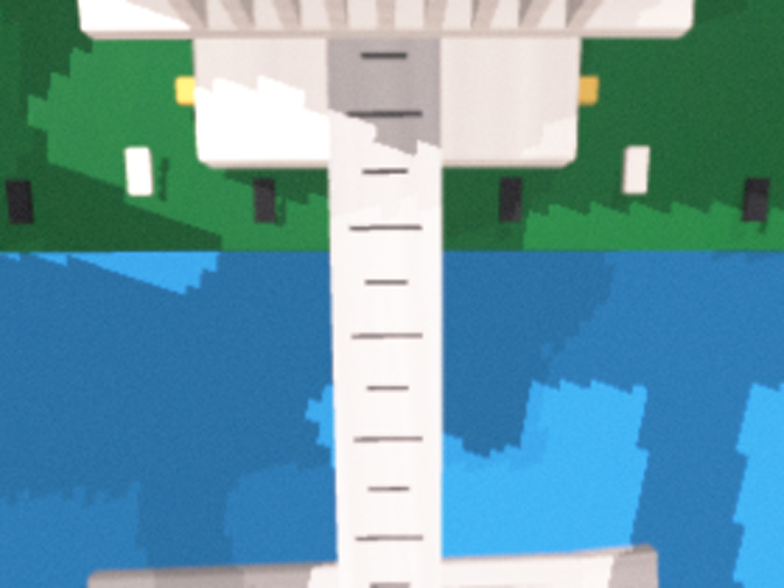

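The blade is in the gap. The heatsink's front edge is at row 38 (cols 80–693, middle 386), the lip's middle is at 387 and the blade's middle at 384.5, so it is centred within 0.4 mm. I trim the yaw by 0.3° while sliding on.

>>> play_rows:
  rows:
    - [[0.008, 0, 0], [0, 0, 0.003]]
    - [[0.016, -0.001, 0], [0, 0, 0.007]]
    - [[0.024, -0.001, 0], [0, 0, 0.007]]
    - [[0.032, -0.001, 0], [0, 0, 0.007]]
    - [[0.04, -0.001, 0], [0, 0, 0.007]]
    - [[0.044, -0.001, 0], [0, 0, 0.007]]
    - [[0.044, -0.001, 0], [0, 0, 0.007]]

```text
time: 16.0
tool_pos: [0.4958, 0.0251, 0.08]
tcp_rot: [3.134, 0.211, -0.0]
wrist_force: [-3.6, 0.0, 4.1]
width: 0.188
grip_force: 79.8
```

```bash
python3 avg.py
```

```text
t 16.0 pos [0.4958 0.0251 0.08  ] xyaw 7.7 z [-0. -0. -1.] F [-3.64  0.01  4.09] w 0.188 gf 79.8 q5 1.44
tq [-0.007  0.19   0.056]
```

>>> play_rows:
  rows:
    - [[0.008, 0, 0], [0, 0, 0]]
    - [[0.016, 0, 0], [0, 0, 0]]
    - [[0.016, 0, 0], [0, 0, 0]]
    - [[0.016, 0, 0], [0, 0, 0]]

```text
time: 16.33
tool_pos: [0.4996, 0.0257, 0.0801]
tcp_rot: [3.134, 0.211, -0.001]
wrist_force: [-3.8, -0.7, 4.0]
width: 0.185
grip_force: 79.9
```

```bash
python3 avg.py
```

```text
t 16.33 pos [0.4996 0.0257 0.0801] xyaw 7.7 z [-0. -0. -1.] F [-3.79 -0.65  4.04] w 0.185 gf 79.9 q5 1.44
tq [ 0.02   0.218 -0.028]
```

>>> play_rows:
  rows:
    - [[0, 0, -0.001], [0, 0, 0]]
    - [[0, 0, -0.002], [0, 0, 0]]
    - [[0, 0, -0.002], [0, 0, 0]]
    - [[0, 0, -0.002], [0, 0, 0]]

```text
time: 16.67
tool_pos: [0.4996, 0.0257, 0.0804]
tcp_rot: [3.134, 0.211, -0.0]
wrist_force: [-0.9, -0.5, 3.1]
width: 0.19
grip_force: 79.7
```

```bash
python3 avg.py
```

```text
t 16.67 pos [0.4996 0.0257 0.0804] xyaw 7.7 z [-0. -0. -1.] F [-0.85 -0.53  3.12] w 0.19 gf 79.7 q5 1.44
tq [ 0.02  -0.002 -0.032]
```

>>> play_rows:
  rows:
    - [[0.004, 0, 0], [0, 0, 0]]
    - [[0.008, 0, 0], [0, 0, 0]]
    - [[0.012, 0, 0], [0, 0, 0]]
    - [[0.012, 0, 0], [0, 0, 0]]
    - [[0.012, 0, 0], [0, 0, 0]]

```text
time: 17.08
tool_pos: [0.5023, 0.026, 0.0804]
tcp_rot: [3.134, 0.211, -0.001]
wrist_force: [-3.1, 0.1, 3.4]
width: 0.188
grip_force: 79.8
```

```bash
python3 avg.py
```

```text
t 17.08 pos [0.5023 0.026  0.0804] xyaw 7.7 z [-0.001 -0.    -1.   ] F [-3.14  0.11  3.4 ] w 0.188 gf 79.8 q5 1.44
tq [-0.09   0.264  0.   ]
```

>>> play_rows:
  rows:
    - [[0.004, 0, 0], [0, 0, 0]]
    - [[0.008, 0, 0], [0, 0, 0]]
    - [[0.008, 0, 0], [0, 0, 0]]
    - [[0.008, 0, 0], [0, 0, 0]]

```text
time: 17.42
tool_pos: [0.5045, 0.0263, 0.0805]
tcp_rot: [3.134, 0.211, -0.001]
wrist_force: [-3.8, -0.3, 2.7]
width: 0.186
grip_force: 79.7
```

```bash
python3 avg.py
```

```text
t 17.42 pos [0.5045 0.0263 0.0805] xyaw 7.7 z [-0. -0. -1.] F [-3.8  -0.33  2.74] w 0.186 gf 79.7 q5 1.44
tq [-0.003  0.137 -0.036]
```

>>> play_rows:
  rows:
    - [[0.004, 0, 0], [0, 0, 0]]
    - [[0.008, 0, 0], [0, 0, 0]]
    - [[0.008, 0, 0], [0, 0, 0]]
    - [[0.008, 0, 0], [0, 0, 0]]

```text
time: 17.75
tool_pos: [0.5065, 0.0266, 0.0805]
tcp_rot: [3.134, 0.211, -0.001]
wrist_force: [-2.2, -0.5, 3.8]
width: 0.182
grip_force: 79.8
```

```bash
python3 avg.py
python3 - <<'E'
from h import *
import pickle
s=bot.read_state();c=get('wrist');pickle.dump((c,s),open('w8.pkl','wb'))
g=cv2.cvtColor(c['image'],cv2.COLOR_RGB2GRAY)
print(g[0:90:1,240:255].mean(1).round().astype(int))
E
```

```text
t 17.75 pos [0.5065 0.0266 0.0805] xyaw 7.7 z [-0. -0. -1.] F [-2.22 -0.48  3.79] w 0.182 gf 79.8 q5 1.44
tq [-0.018  0.196  0.013]
[203 203 202 203 204 204 205 206 205 203 202 202 202 203 204 204 204 204
 204 204 206 206 206 205 206 206 207 206 206 206 206 205 204 205 206 206
 206 206 206 206 205 206 205 205 204 203 205 205 206 205 204 204 204 204
 204 204 204 204 204 204 206 205 205 205 204 204 205 205 205 205 205 203
 188 186 189 189 186 210 212 212 212 212 212 213 212 212 213 212 214 218]
```

>>> play_rows:
  rows:
    - [[0.002, 0, -0.001], [0, 0, 0]]
    - [[0.004, 0, -0.001], [0, 0, 0]]
    - [[0.006, 0, -0.001], [0, 0, 0]]
    - [[0.008, 0, -0.001], [0, 0, 0]]
    - [[0.008, 0, -0.001], [0, 0, 0]]
    - [[0.008, 0, -0.001], [0, 0, 0]]

```text
time: 18.3
tool_pos: [0.5083, 0.0269, 0.0806]
tcp_rot: [3.134, 0.211, -0.001]
wrist_force: [-2.4, -0.8, 3.0]
width: 0.186
grip_force: 79.7
```

>>> play_rows:
  rows:
    - [[0.002, 0, 0], [0, 0, 0]]
    - [[0.004, 0, 0], [0, 0, 0]]
    - [[0.006, 0, 0], [0, 0, 0]]
    - [[0.008, 0, 0], [0, 0, 0]]
    - [[0.008, 0, 0], [0, 0, 0]]
    - [[0.008, 0, 0], [0, 0, 0]]

```text
time: 18.8
tool_pos: [0.5094, 0.0271, 0.0805]
tcp_rot: [3.134, 0.211, -0.004]
wrist_force: [-6.1, -1.4, 4.7]
width: 0.185
grip_force: 79.9
```

```bash
python3 avg.py
```

```text
t 18.8 pos [0.5094 0.0271 0.0805] xyaw 7.71 z [-0.003 -0.    -1.   ] F [-6.15 -1.4   4.71] w 0.185 gf 79.9 q5 1.44
tq [-0.096  0.609  0.001]
```

>>> play_rows:
  rows:
    - [[0, 0, 0], [0, 0, 0]]
    - [[0, 0, 0], [0, 0, 0]]
    - [[0, 0, 0], [0, 0, 0]]
    - [[0, 0, 0], [0, 0, 0]]
    - [[0, 0, 0], [0, 0, 0]]
    - [[0, 0, 0], [0, 0, 0]]

```text
time: 19.3
tool_pos: [0.5094, 0.027, 0.0805]
tcp_rot: [3.134, 0.211, -0.004]
wrist_force: [-5.5, -0.6, 4.9]
width: 0.185
grip_force: 79.9
```

```bash
python3 avg.py
python3 - <<'E'
from h import *
import pickle
s=bot.read_state();c=get('wrist');a=c['image'][0:230,140:420,::-1];sd=get('side')['image'][225:325,190:320,::-1]
A=cv2.resize(a,(560,460),interpolation=cv2.INTER_CUBIC)
cv2.imwrite('pics/w9.png',A);pickle.dump((c,s),open('w9.pkl','wb'))
print(proj(c,[.5915,.0397,.056]),proj(c,[.5915,.0397,.085]))
E
```

```text
t 19.3 pos [0.5094 0.027  0.0805] xyaw 7.7 z [-0.003 -0.    -1.   ] F [-5.49 -0.56  4.89] w 0.185 gf 79.9 q5 1.44
tq [-0.105  0.665  0.   ]
[[276.99963457  84.59630899]] [[276.35015223  80.73777052]]
```

View pics/w9.png

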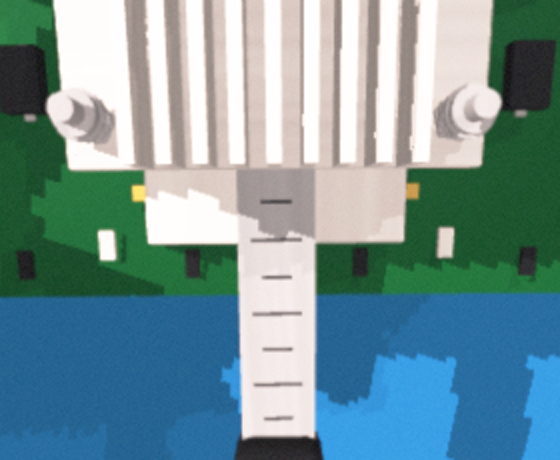

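The blade enters midway: blade middle 276.5, sink middle 275, lip middle 275.5 in the crop. It is square to the edge, and the push rose sharply at about 47 mm depth. I make one small confirming nudge.

>>> play_rows:
  rows:
    - [[0.002, 0, 0], [0, 0, 0]]
    - [[0.002, 0, 0], [0, 0, 0]]
    - [[0.002, 0, 0], [0, 0, 0]]
    - [[0.002, 0, 0], [0, 0, 0]]
    - [[0.002, 0, 0], [0, 0, 0]]
    - [[0.002, 0, 0], [0, 0, 0]]

```text
time: 19.9
tool_pos: [0.5095, 0.0271, 0.0804]
tcp_rot: [3.134, 0.211, -0.005]
wrist_force: [-6.4, -1.5, 5.4]
width: 0.189
grip_force: 80.0
```

```bash
python3 avg.py
python3 - <<'E'
from h import *
import pickle
c0,_=pickle.load(open('w8.pkl','rb'));c1,s1=pickle.load(open('w9.pkl','rb'));c=get('wrist');s=bot.read_state()
# stud-top columns / sink edge spread as a lift check: width of heatsink front edge
for k,cc in (('w9',c1),('now',c)):
    g=cv2.cvtColor(cc['image'],cv2.COLOR_RGB2HSV);w=(g[...,1]<60)&(g[...,2]>110)
    print(k,[(np.where(w[y,150:400])[0].min()+150,np.where(w[y,150:400])[0].max()+150) for y in (78,80,82)])
E
```

```text
t 19.9 pos [0.5095 0.0271 0.0804] xyaw 7.71 z [-0.003 -0.    -1.   ] F [-6.41 -1.51  5.4 ] w 0.189 gf 80.0 q5 1.44
tq [-0.138  0.76  -0.079]
w9 [(np.int64(173), np.int64(381)), (np.int64(173), np.int64(381)), (np.int64(174), np.int64(380))]
now [(np.int64(173), np.int64(381)), (np.int64(173), np.int64(381)), (np.int64(173), np.int64(380))]
```

The push rose with almost no travel, so the blade is snug, and the heatsink has not moved. I hand in.

```bash
python3 -c "
from workcell import bot
print(bot.finish_job())"
```

```text
the job is handed in; nothing more can be done
None
```

The magnifier is swung off to the left, and the gauge is held snug in the middle of the gap at about 47 mm depth, which reads a gap of roughly 4.8 mm; the heatsink shows no sign of lift, nothing else on the bench was touched, and the job is handed in.

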